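# Unlatch the lid coder and park its ink cartridge

## Task

End of shift at the date coder: turn the red latch knob a quarter turn counter-clockwise so that the sprung cover swings up, take the ink cartridge out of the coder and park it in the blue capping dock, upright and fully down on the pad, so that its nozzles do not dry out. Leave the cover standing open for cleaning, never tip the cartridge over, and leave the jars, the stamp and the jar lid on the table where they are.

Things in the scene. Friction and masses are not known exactly. Their poses are not given: they have to be found in the camera images.
- coder: Bench coder for jar lids: white box 144 mm deep (x), 140 wide (y), rim at z = 137 mm, fixed on a base plate 150 x 250 x 10 mm with a black jar lid sticking out at either side. Origin: centre of the base's underside; x points from the control panel (robot side) to the cover hinge at the rear. Under the cover is the cartridge bay.
- coder_bay (a point): Centre of the bay's floor, 32 mm above the table; axes as the coder's. The bay leaves about 10 mm or less at the cartridge's narrow ends (x) but 46 mm beside each wide face (y): here it can be pinched only across its 32 mm thickness. Low ribs beside it end at z = 49 mm. Lift it straight up 115 mm to clear the rim.
- knob_grip (a point): Middle of the top of the latch knob's red wing: 46 mm long (point's y axis), 11 mm thick, 27 mm high, on a 4 mm boss of radius 15 mm. The cover's top is 31 mm below this point (145 mm above the table, shut). Latched, the wing lies across the coder (its y), 26 mm in front of the bay's centre; unlatched it lies along the coder's x.
- coder_knob (a joint): Angle of the latch knob: 0 latched (may start up to 0.15), grows counter-clockwise seen from above, stop at 1.571. A steel cam under the cover sits beneath a keeper in the front wall and clears it past about 1.2 rad. Turns against about 0.05 N m of friction and stays where it is left.
- coder_lid (a joint): Angle of the cover, hinged at the coder's rear: 0 shut, 1.85 fully open, leaning back past upright. Once the cam is clear and nothing holds the cover down, a spring lifts it (about 1.5 N at the knob) fully open in 2 to 4 s and keeps it there. The knob goes up and rearward with it: let go and move straight up.
- cover_edge (a point): Middle of the cover's free front edge. The cover is 112 x 136 x 8 mm; when open it stands up to about 250 mm above the table behind the bay.
- cartridge: Black ink cartridge with white and blue labels, blue mark on top: 60 mm long (x), 32 thick (y), 90 high, 0.11 to 0.23 kg. Origin: centre of its underside. Starts in the coder's bay, its x along the coder's x within 0.02 rad. Stands safely on the table on its foot (nozzles recessed) and may be put down there. It fits the dock either way round.
- cartridge_top (a point): Centre of the cartridge's top face, 90 mm above its origin. The table in front of the gap between coder and dock (about 0.42 m ahead of the robot, toward the dock's side) is always clear, to put the cartridge down and take it the other way.
- dock: Blue and grey capping dock fixed on the table, base 112 x 74 x 8 mm. Origin: centre of the underside; x along its slot. A parked cartridge stands on the black pad at z = 10 mm, long side along x, between two blue plates 54 mm long, 36 mm apart (y), with tops flared 4 mm each side at z = 96 to 106 mm, 6 mm above its top: it can be held only by its narrow ends (x), where just low stops stand.
- dock_pad (a point): Centre of the pad's top, 10 mm above the dock's origin, where the cartridge's origin belongs; axes as the dock's. The end stops are 66 mm apart in x, up to 22 mm above the table.
- sample_jar_1: Bystander: small biscuit jar, 60 mm wide, 67 mm high, black lid. Origin: centre of its underside.
- sample_jar_2: Bystander: another small biscuit jar, same size and origin.
- date_stamp: Bystander: hand stamp with red head, 44 x 60 x 94 mm. Origin: centre of its underside.
- lid_3: Bystander: black jar lid lying on the table, 86 mm wide, 12 mm thick. Origin: centre of its underside.

How it is judged:
By the outcome, as a careful person would: the job done as asked, in the order asked, and still so for the second after the job is handed in, with the robot touching nothing.
It also fails if it takes over 64 s, if anything falls off the work surface, if the arm or the gripper's body presses on something with over 40 N, if the wrist force passes 120 N, or if a joint passes its speed limit or range.

## Robot

A 7-joint arm with a two-finger parallel gripper is mounted at the origin on a cart in front of the work surface, level with it; the furniture and walls round the work are solid. World frame = base frame: x ahead of the robot, y to its left, z up, the work surface at z = 0. Lengths are in m, angles in rad, forces in N, time in s.
With the tool pointing down it reaches from about 0.375 to 0.925 m from the base axis. Payload 3.1 kg.
Tool frame: the origin (TCP) lies between the finger pads; the fingertips stand 19 mm ahead of it and the grasp point (between the pads) is the TCP; z points along the fingers, y is the line along which they close (so a half turn about z gives the same grasp; the last joint's range is limited). The gripper opens to 85 mm and grips with 20 to 120 N. Pads are 22 mm wide; open, the fingers measure 114 mm over their backs; the gripper's body (76 mm by 85 mm) begins 54 mm behind the grasp point. The pads swing forward as they close: fully open they stand 13 mm farther back than shut.
Start: joints at [1.214, 0.383, 0.044, 1.598, -0.018, 1.161, -0.05], TCP at [0.166, -0.628, 0.219] pointing down, gripper open.
Joint ranges: [-2.61, 2.61], [-0.41, 2.15], [-1.48, 1.57], [0, 2.5], [-1.57, 4.71], [0.05, 1.97], [-2.85, 2.85]. Speed limits (rad/s): [2.79, 2.79, 3.14, 3.14, 3.14, 3.14, 3.14].

## Interface

Orientations are given as a unit quaternion [x, y, z, w].
In Python, from bench import move_ptp, movel, move_j, move_gripper, pause, inverse_kinematics, read_camera, camera_params, MotionError, sign_off, look_for, tip_of, read_time_s, read_qpos, read_joint_vel, read_effort, read_eef_pos, read_tcp_rot, read_ft_force, read_ft_torque, read_finger_gap, read_grasp_force gives the robot as it stands. Calls block until the motion is done:
- move_ptp(position, orientation): joint-space move of the TCP to a pose.
- movel(position, orientation=None, speed=0.15): straight line of the TCP; orientation=None keeps the orientation; speed is the mean speed in m/s.
- move_j(angles): joint-space move.
- move_gripper(opening, effort=None): finger opening in m; effort is the grip in N (None keeps the last); returns when the fingers have stopped.
- pause(seconds).
- inverse_kinematics(position, orientation): joint angles nearest the present ones, or None.
- read_camera(name): name is "scene" or "top"; returns the picture (420x560x3 uint8, red, green, blue); there is no depth.
- camera_params(name): a dict with "K" (3x3 intrinsics, pixels), "camera_from_world" (4x4, takes a point from world to camera coordinates). Camera axes: x right, y down, z forward; pixel columns grow to the right and rows downward; lengths in m; the calibration is good to about 2 mm. A picture is of the moment at which its call begins. camera_params takes no time and is no camera call.
A pose or a line that the arm cannot do raises MotionError and nothing moves.
- sign_off(): hands the job in; it is judged then, once.
Trained networks look in the newest picture that a camera, given by its name, has taken for a name from the list of things; names that differ only in an ending like _2 or _b are one class to them, and where a whole thing is asked for, a point or a joint stands for the part that bears it (a point fixed in the world has none). Each returns a list of dicts, best first, with "confidence" (0 to 1); they miss things now and then, are a little off and sometimes report something else, mostly with a low value. They report only what shows in the picture. A call takes as long as a camera call.
- look_for(camera, name): "at" ([column, row] in pixels, amid what is visible of it).
- tip_of(camera, name): "at" ([column, row] in pixels: a listed point, or the origin of a listed thing).
Readings, each from a call of its own:
- read_time_s(): time.
- read_qpos(): joint angles.
- read_joint_vel(): joint speeds.
- read_effort(): joint torques, N m.
- read_eef_pos(): TCP position.
- read_tcp_rot(): TCP orientation.
- read_ft_force(): force on the tool from outside, world axes, zero at the start.
- read_ft_torque(): the same for the moment, N m.
- read_finger_gap(): finger opening in m.
- read_grasp_force(): force on a finger pad.
Only numpy, scipy, OpenCV 4.12 (cv2) and the standard library are available. Lean on these libraries where they do the work, as an engineer would, in place of code of your own. Each camera call takes 0.05 s, during which the arm holds its last target. There are 200 camera calls.

## Working session

There is one attempt and no reset: what is moved stays moved. The work goes in short steps, each a Python script; the robot and the scene stay as the last script left them, time stands still between calls to the robot, and variables do not carry over. Pictures are saved under pics/ and viewed, at most 10 in all, crops included, and the job is handed in when it is done.

```bash
ls; mkdir -p pics
cat > h.py <<'E'
from bench import *
import numpy as np, cv2
from scipy.spatial.transform import Rotation as R
def ray(cam,px):
    p=camera_params(cam);T=np.array(p["camera_from_world"]);K=np.array(p["K"])
    Rm=T[:3,:3];t=T[:3,3];o=-Rm.T@t
    d=Rm.T@np.linalg.inv(K)@np.array([px[0],px[1],1.]);return o,d/np.linalg.norm(d)
def atz(cam,px,z):
    o,d=ray(cam,px);return o+d*(z-o[2])/d[2]
def proj(cam,P):
    p=camera_params(cam);T=np.array(p["camera_from_world"]);c=T[:3,:3]@np.array(P)+T[:3,3];u=np.array(p["K"])@c;return u[:2]/u[2]
def down(yaw): # tool z down, tool y axis at angle yaw from world x
    y=np.array([np.cos(yaw),np.sin(yaw),0]);z=np.array([0,0,-1.]);x=np.cross(y,z)
    return R.from_matrix(np.c_[x,y,z]).as_quat()
def snap(cam,name):
    im=read_camera(cam);cv2.imwrite(f"pics/{name}.png",np.array(im)[:,:,::-1]);return im
E
python3 - <<'E'
from h import *
H={"coder":0,"knob_grip":.176,"cover_edge":.145,"dock":0,"dock_pad":.01,"cartridge":.032,"sample_jar_1":0,"date_stamp":0,"lid_3":0,"coder_bay":.032}
for c in("scene","top"):
    snap(c,c+"0")
    print(c,ray(c,(280,210)))
    for n,z in H.items():
        for d in tip_of(c,n)[:3]: print(n,np.round(d["at"],1),round(d["confidence"],2),np.round(atz(c,d["at"],z),3))
print(read_time_s())
E
```

```text
pics
scene (array([-0.42889359,  0.89972183,  0.78439836]), array([ 0.62509409, -0.63927231, -0.44787085]))
coder [214.8 263.2] 0.83 [0.563 0.155 0.   ]
knob_grip [215.3 210.9] 0.43 [0.542 0.156 0.176]
cover_edge [221.2 225.8] 0.95 [0.511 0.163 0.145]
dock [295.3 224.5] 0.82 [ 0.555 -0.178  0.   ]
dock_pad [296.3 221.1] 0.68 [ 0.557 -0.184  0.01 ]
sample_jar_1 [225.7 310.7] 0.96 [0.373 0.275 0.   ]
sample_jar_1 [188.5 328.4] 0.58 [0.385 0.38  0.   ]
date_stamp [168.3 314.2] 0.96 [0.464 0.383 0.   ]
lid_3 [382.7 215.7] 0.52 [ 0.385 -0.429  0.   ]
top (array([ 0.35406347, -0.02802467,  1.57344531]), array([ 0.07701134,  0.00729235, -0.99700355]))
coder [231.7 186.3] 0.83 [0.558 0.153 0.   ]
knob_grip [223.6 181.4] 0.39 [0.551 0.158 0.176]
cover_edge [217.9 197.4] 0.68 [0.504 0.18  0.145]
dock [327.9 187.1] 0.7 [ 0.557 -0.184  0.   ]
dock_pad [326.8 188.6] 0.9 [ 0.55  -0.179  0.01 ]
sample_jar_1 [164.3 239.3] 0.77 [0.372 0.385 0.   ]
sample_jar_1 [194.6 241.9] 0.62 [0.363 0.28  0.   ]
date_stamp [159.9 207.6] 0.85 [0.482 0.403 0.   ]
lid_3 [402.6 228.2] 0.76 [ 0.414 -0.443  0.   ]
1.1
```

Run:
```python
import cv2,numpy as np
a=cv2.imread("pics/top0.png")[130:270,140:420];b=cv2.imread("pics/scene0.png")[170:350,140:420]
cv2.imwrite("pics/c0.png",np.vstack([cv2.resize(a,(600,300),interpolation=cv2.INTER_CUBIC),cv2.resize(b,(600,300),interpolation=cv2.INTER_CUBIC)]))
```

```text
(no output)
```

View pics/c0.png

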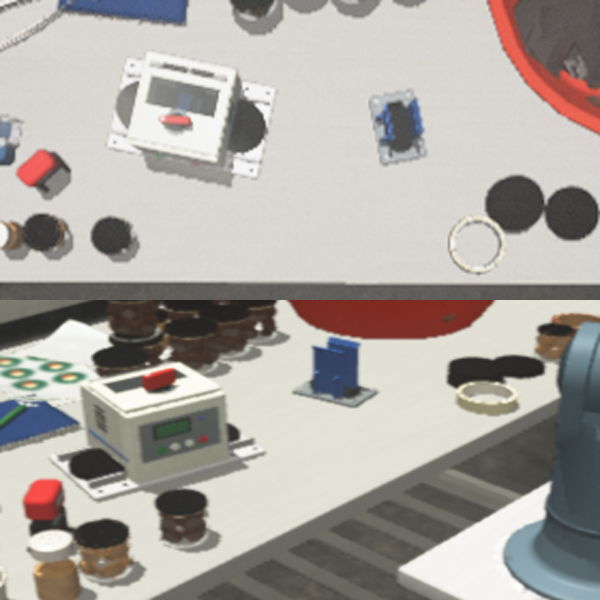

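View pics/top0.png

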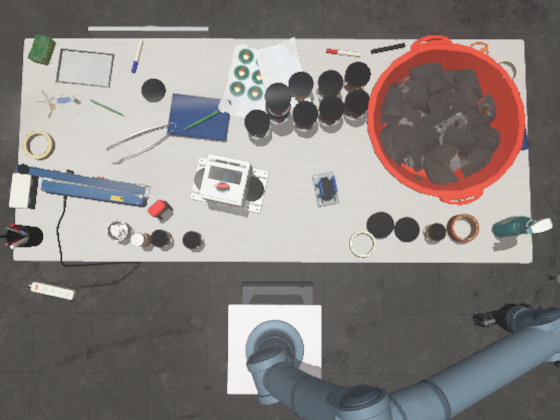

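The top view shows the coder at about (228,182), with its knob near (222,186), and the dock near (326,189), both turned slightly. I'll enlarge both for corner picks.

Run:
```python
import cv2,numpy as np
def crop(f,x0,x1,y0,y1,s,o):
    a=cv2.imread(f)[y0:y1,x0:x1];a=cv2.resize(a,None,fx=s,fy=s,interpolation=cv2.INTER_CUBIC)
    for x in range(x0,x1,10): cv2.putText(a,str(x),((x-x0)*s,8),0,.3,(0,0,255),1);cv2.line(a,((x-x0)*s,0),((x-x0)*s,a.shape[0]),(0,200,0),1)
    for y in range(y0,y1,10): cv2.putText(a,str(y),(0,(y-y0)*s+4),0,.3,(0,0,255),1);cv2.line(a,(0,(y-y0)*s),(a.shape[1],(y-y0)*s),(0,200,0),1)
    return a
A=crop("pics/top0.png",186,274,150,216,9,0)
cv2.imwrite("pics/c1.png",A)
B=crop("pics/top0.png",306,346,166,212,12,0)
C=crop("pics/scene0.png",265,325,180,226,5,0)
C=cv2.copyMakeBorder(C,0,B.shape[0]-C.shape[0],0,0,cv2.BORDER_CONSTANT)
cv2.imwrite("pics/c2.png",np.hstack([B,C]))
for f in("top0","scene0"):
    im=cv2.imread(f"pics/{f}.png").astype(int);m=(im[:,:,2]>140)&(im[:,:,1]<80)&(im[:,:,0]<80)
    n,l,s,c=cv2.connectedComponentsWithStats(m.astype(np.uint8))
    for i in range(1,n):
        if s[i,4]>8 and s[i,4]<400: print(f,s[i],c[i].round(2))
```

```text
top0 [425  38  18   4  38] [434.08  39.24]
top0 [327  50  10   4  24] [332.    51.62]
top0 [154 207  11   9  15] [158.73 211.8 ]
top0 [ 10 223   4   4  11] [ 11.36 224.45]
scene0 [206 212  15   5  21] [213.48 214.1 ]
scene0 [152 279  16  21 216] [159.43 287.93]
```

View pics/c1.png

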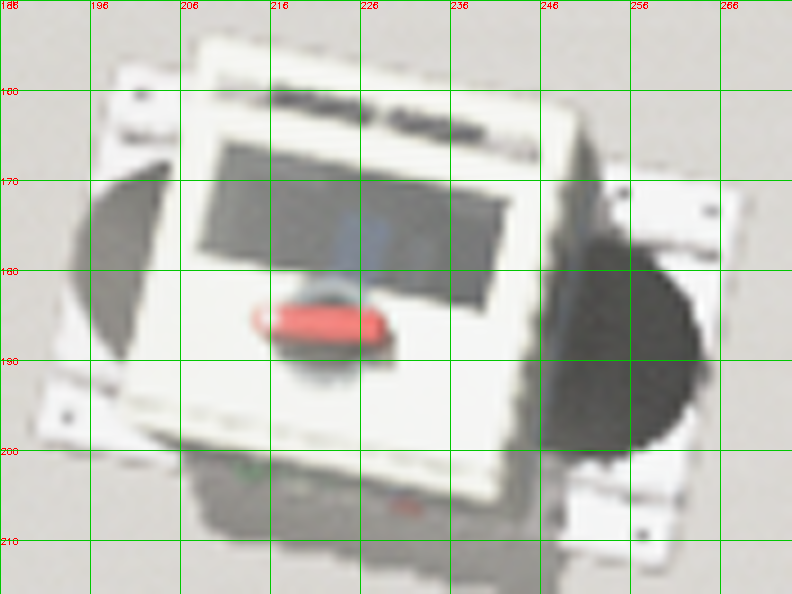

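View pics/c2.png

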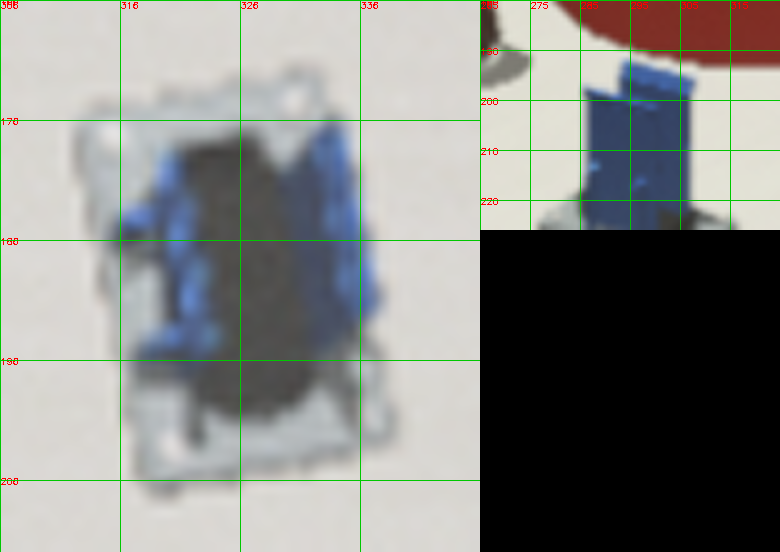

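```bash
cat >> h.py <<'E'
def fit(pix,model,z,cam="top"):
    W=np.array([atz(cam,p,z)[:2] for p in pix]);M=np.array(model)
    Mc=M-M.mean(0);Wc=W-W.mean(0)
    a=np.arctan2((Mc[:,0]*Wc[:,1]-Mc[:,1]*Wc[:,0]).sum(),(Mc*Wc).sum())
    c,s=np.cos(a),np.sin(a);t=W.mean(0)-np.array([[c,-s],[s,c]])@M.mean(0)
    res=W-(M@np.array([[c,-s],[s,c]]).T+t);return t,a,res
E
python3 - <<'E'
from h import *
rc=lambda x,y:[(x,y),(-x,y),(x,-y),(-x,-y)]
t,a,r=fit([(199.1,157.2),(189.9,198.9),(268.4,171.1),(259.3,213.6)],rc(.075,.125),.01);print("coder",t,a,(r*1e3).round(1).tolist())
print("lidscale", [atz("top",p,.145).round(4) for p in [(208.7,153.9),(250.4,162),(241.5,205.5),(199.9,195)]])
td,ad,r=fit([(312.3,175.6),(318.1,207.3),(332.7,171.8),(338.9,202.7)],rc(.056,.037),.008);print("dock",td,ad,(r*1e3).round(1).tolist())
# knob wing in top: ends
for p in [(214.9,185.6),(228.6,186.2)]: print("wing",atz("top",p,.174).round(4))
X=np.array([np.cos(a),np.sin(a)])
for c in("top","scene"):
  for off in(-.03,-.02,-.026,-.01): print(c,off,proj(c,[*(t+X*off),.176]).round(1))
  print(proj(c,[*td,.1]))
print("scene wing c",atz("scene",(213.5,214),.165), "top wing", atz("top",(221.7,185.9),.17))
q=down(a)
for P,qq in([*(t-.026*X),.165],down(a)),([*(t-.026*X),.165],down(a+1.57)),([*t,.1],down(a+1.5708)),([*td,.1],down(ad)):
  print(inverse_kinematics(P,qq))
print(read_qpos(),read_finger_gap())
E
```

```text
coder [0.56108813 0.16098926] -0.20036137576528804 [[-0.3, -1.0], [-0.2, -1.6], [1.1, 0.9], [-0.7, 1.7]]
lidscale [array([0.6436, 0.2115, 0.145 ]), array([0.6178, 0.0777, 0.145 ]), array([0.4782, 0.1046, 0.145 ]), array([0.5112, 0.2372, 0.145 ])]
dock [ 0.5478656  -0.17464049] 0.19120804335179867 [[0.0, -1.1], [-1.0, 0.2], [-0.4, 0.3], [1.3, 0.6]]
wing [0.5377 0.1856 0.174 ]
wing [0.5359 0.1428 0.174 ]
top -0.03 [220.7 187.4]
top -0.02 [221.4 184.3]
top -0.026 [221.  186.2]
top -0.01 [222.1 181.2]
[328.11142699 185.86458581]
scene -0.03 [214.6 213.5]
scene -0.02 [212.8 212.1]
scene -0.026 [213.9 213. ]
scene -0.01 [211.1 210.8]
[296.5332392  197.97578112]
scene wing c [0.54895695 0.15745096 0.165     ] top wing [0.53733176 0.16487176 0.17      ]
[ 0.45311138  0.46443116 -1.01356388  1.82966355  0.44184403  1.09521769
 -0.92267611]
[ 0.47298443  0.47868968 -1.04307634  1.82896694  0.46211591  1.1030475
  0.63196422]
[ 0.45140494  0.63583744 -1.03071027  1.81994606  0.6260138   1.05373541
  0.54818862]
[ 0.68630321  0.43771896 -0.54127303  1.85641012  0.27750566  0.92259966
  0.20859708]
[ 1.2142122   0.38286247  0.04389718  1.59793082 -0.01788185  1.16118787
 -0.04987419] 0.08551541630386927
```

Picked corners: coder base (199,157), (190,199), (268,171), (259,214); dock base (312,176), (318,207), (333,172), (339,203). The fits have about 1.5 mm residuals. The wing lies at about (221.5,186), near the coder's origin −26 mm, so the bay centre is at the coder's origin. The wing yaw is about −0.05, which means the knob starts near 0.15.

Run:
```python
from h import *
k=np.array([.5370,.1645]);y0=-.05
movel([.166,-.628,.36])
move_ptp([.45,-.05,.38],down(0));move_gripper(.045,25)
move_ptp([*k,.25],down(y0))
# look from near
snap("top","n1");snap("scene","n2")
for c in("top","scene"):
    for d in tip_of(c,"knob_grip")[:2]:print(c,d,atz(c,d["at"],.176))
movel([*k,.171],speed=.1);print(read_ft_force())
move_gripper(.0,25);print(read_finger_gap(),read_grasp_force(),read_ft_force(),read_ft_torque(),read_eef_pos(),read_time_s())
```

```text
scene {'at': [215.8, 214.1], 'confidence': 0.48} [0.5266982  0.16676069 0.176     ]
scene {'at': [225.3, 309.4], 'confidence': 0.29} [0.19686486 0.41276058 0.176     ]
[-0.02094221  0.46934764  0.51216308]
7.027018916487268e-05 0.0 [-0.01217191  0.42447485  0.56495047] [ 0.04347373  0.0351443  -0.00641539] [0.53705101 0.16447222 0.17112852] 7.6333
```

Run:
```python
from h import *
snap("top","n3");snap("scene","n4")
a=cv2.imread("pics/n3.png")[140:220,180:280];b=cv2.imread("pics/n4.png")[170:270,165:265]
cv2.imwrite("pics/c3.png",np.hstack([cv2.resize(a,(400,400),interpolation=cv2.INTER_CUBIC)[:,:],cv2.resize(b,(400,400),interpolation=cv2.INTER_CUBIC)]))
print(proj("top",[.537,.1645,.171]),proj("scene",[.537,.1645,.171]),proj("scene",[.537,.1645,.152]))
```

```text
[221.77399357 185.96419359] [214.12772629 214.27426799] [214.57352255 220.54564805]
```

View pics/c3.png

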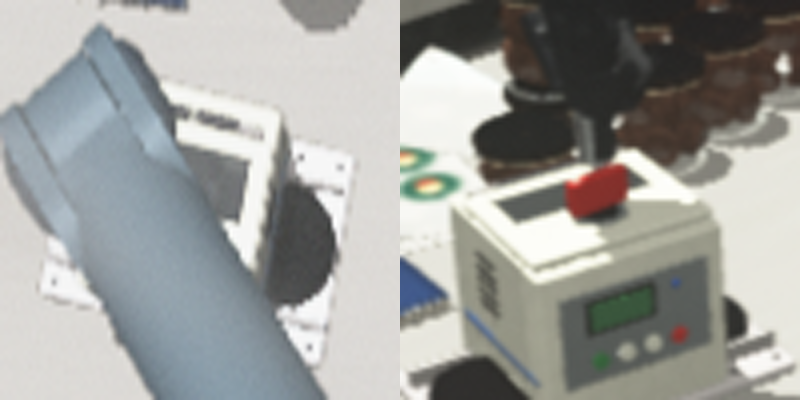

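Run:
```python
from h import *
def red(f,x0,x1,y0,y1):
    im=cv2.imread(f"pics/{f}.png").astype(int);m=np.zeros(im.shape[:2],np.uint8)
    s=im[y0:y1,x0:x1];m[y0:y1,x0:x1]=(s[:,:,2]-np.maximum(s[:,:,1],s[:,:,0])>45)
    n,l,st,c=cv2.connectedComponentsWithStats(m);i=1+np.argmax(st[1:,4]);print(f,st[i],c[i].round(2))
    ys,xs=np.where(l==i);print(cv2.minAreaRect(np.c_[xs,ys].astype(np.float32)))
    return c[i]
a=red("top0",205,240,170,200);b=red("scene0",195,235,195,235)
for f in("n2","n4"): red(f,195,235,195,235)
try: red("n1",205,240,170,200)
except Exception as e: print(e)
(o1,d1),(o2,d2)=ray("top",a),ray("scene",b)
s=np.linalg.lstsq(np.c_[d1,-d2],o2-o1,rcond=None)[0];p,q=o1+s[0]*d1,o2+s[1]*d2;print("tri",p,q)
im=cv2.imread("pics/n4.png")[185:235,185:245];cv2.imwrite("pics/c4.png",cv2.resize(im,None,fx=10,fy=10,interpolation=cv2.INTER_CUBIC))
print(read_eef_pos(),R.from_quat(read_tcp_rot()).as_matrix().round(3),read_finger_gap())
```

```text
top0 [216 184  13   4  47] [222.36 185.51]
((222.0, 185.5), (3.0, 12.0), 90.0)
scene0 [206 211  16  13 147] [213.8  216.98]
((214.00001525878906, 217.0), (9.486831665039062, 16.443843841552734), 71.56504821777344)
n2 [206 211  16  13 149] [213.7  216.98]
((214.00001525878906, 217.0), (9.486831665039062, 16.443843841552734), 71.56504821777344)
n4 [206 211  16  13 150] [213.71 216.94]
((213.96551513671875, 216.91378784179688), (9.47046184539795, 16.71257972717285), 68.19859313964844)
attempt to get argmax of an empty sequence
tri [0.53966429 0.16395571 0.16164265] [0.53980054 0.16410301 0.1616806 ]
[0.53702963 0.16448506 0.17105347] [[ 0.05   0.999  0.   ]
 [ 0.999 -0.05   0.   ]
 [ 0.     0.    -1.   ]] 5.953781755291913e-05
```

View pics/c4.png

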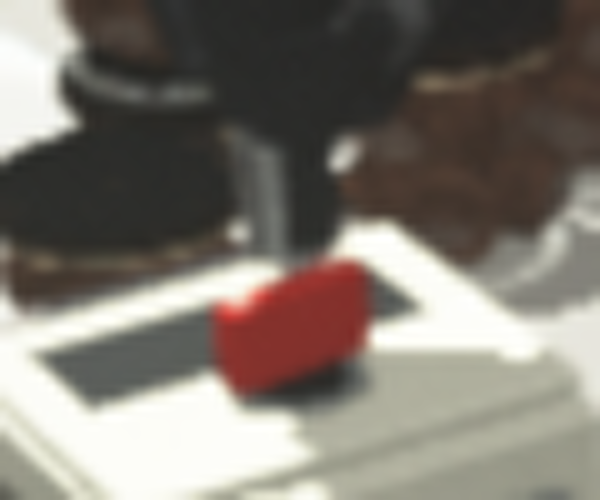

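The fingers sit on the TCP axis, and the wing triangulates to (0.5397, 0.1640, centre z 0.162) in both views. So the shut tips seem to end just above the wing, around (212,210), which is higher than the nominal offset. I'll raise the arm and check the tip height numerically.

Run:
```python
from h import *
s0=cv2.imread("pics/scene0.png").astype(int)
def tips(tag,z):
    im=np.array(read_camera("scene"))[:,:,::-1].astype(int);cv2.imwrite(f"pics/{tag}.png",im)
    d=np.abs(im-s0).sum(2)>60
    p=proj("scene",[.537,.1645,z-.019]);print(tag,"z",z,"pred tip",p.round(1),"pred tcp",proj("scene",[.537,.1645,z]).round(1))
    for c in range(207,221,1): 
        r=[y for y in range(150,235) if d[y,c]]; 
        print(c,r[-8:],end=" | ")
    print()
tips("t0",.171)
movel([.537,.1645,.24]);tips("t1",.24)
a=cv2.imread("pics/t1.png")[165:235,180:250]
move_gripper(.045);tips("t2",.24)
b=cv2.imread("pics/t2.png")[165:235,180:250]
cv2.imwrite("pics/c5.png",cv2.resize(np.hstack([a,b]),(800,400),interpolation=cv2.INTER_NEAREST))
print(read_time_s())
```

```text
t0 z 0.171 pred tip [214.6 220.5] pred tcp [214.1 214.3]
207 [156, 157, 158, 159, 170, 171, 193, 194] | 208 [158, 159, 170, 171, 187, 193, 199, 200] | 209 [202, 203, 204, 205, 206, 207, 208, 209] | 210 [201, 202, 203, 204, 205, 206, 207, 208] | 211 [203, 204, 205, 206, 207, 208, 210, 211] | 212 [206, 207, 208, 210, 211, 212, 213, 214] | 213 [206, 207, 209, 210, 211, 212, 213, 214] | 214 [210, 211, 212, 213, 225, 226, 227, 228] | 215 [211, 212, 213, 225, 226, 227, 228, 229] | 216 [225, 226, 227, 228, 229, 230, 232, 233] | 217 [225, 226, 227, 228, 229, 230, 232, 233] | 218 [226, 227, 228, 229, 230, 232, 233, 234] | 219 [226, 227, 228, 229, 231, 232, 233, 234] | 220 [226, 227, 228, 229, 231, 232, 233, 234] | 
t1 z 0.24 pred tip [212.9 197.4] pred tcp [212.5 190.8]
207 [178, 179, 180, 181, 182, 183, 184, 185] | 208 [178, 179, 180, 181, 182, 183, 184, 185] | 209 [178, 179, 180, 181, 182, 183, 184, 185] | 210 [180, 181, 182, 183, 184, 185, 186, 187] | 211 [181, 182, 183, 184, 185, 186, 187, 188] | 212 [153, 154, 155, 156, 157, 158, 159, 160] | 213 [158, 159, 173, 174, 184, 185, 186, 187] |
[... 470 characters left out ...]
70, 171] | 209 [152, 153, 154, 155, 156, 157, 158, 159] | 210 [153, 154, 155, 156, 157, 158, 159, 160] | 211 [153, 154, 155, 156, 157, 158, 159, 160] | 212 [153, 154, 155, 156, 157, 158, 159, 160] | 213 [156, 157, 158, 159, 174, 178, 179, 180] | 214 [177, 178, 179, 180, 181, 182, 183, 213] | 215 [181, 182, 183, 184, 185, 186, 212, 213] | 216 [185, 186, 187, 188, 189, 190, 212, 213] | 217 [175, 176, 182, 183, 188, 189, 190, 212] | 218 [176, 181, 182, 183, 188, 189, 190, 212] | 219 [224, 225, 226, 227, 228, 229, 231, 232] | 220 [224, 225, 226, 227, 228, 229, 231, 232] | 
8.9917[ WARN:0@0.603] global loadsave.cpp:1063 imwrite_ Unsupported depth image for selected encoder is fallbacked to CV_8U.
```

View pics/c5.png

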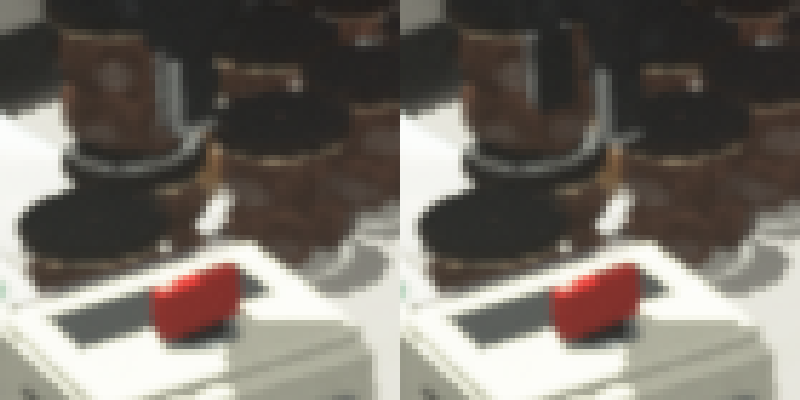

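The shut tips show at about (212,187.5) where (213,197) was predicted, so the real tips seem about 29 mm higher than reported. The start pictures show the gripper from both cameras, so I can check this there.

Run:
```python
from h import *
P=np.array([.166,-.628,.219])
for c in("top","scene"):
    print(c,"tcp",proj(c,P).round(1),"tip",proj(c,P-[0,0,.019]).round(1),"tip-open",proj(c,P-[0,0,.006]).round(1))
# J fk check: orientation at start unknown; use ik consistency
print(inverse_kinematics(P,down(np.pi/2)),inverse_kinematics(P,down(0)))
pt=proj("top",P);ps=proj("scene",P)
def crop(f,p,o):
    x,y=int(p[0])-25,int(p[1])-25;im=cv2.imread(f);im=cv2.copyMakeBorder(im,0,60,0,60,cv2.BORDER_CONSTANT)[max(y,0):y+50,max(x,0):x+50];print(f,max(x,0),max(y,0));return cv2.resize(im,(400,400),interpolation=cv2.INTER_NEAREST)
cv2.imwrite("pics/c6.png",np.hstack([crop("pics/top0.png",pt,0),crop("pics/scene0.png",ps,0)]))
```

```text
top tcp [486.7 309.9] tip [483.8 309. ] tip-open [485.8 309.6]
scene tcp [483.4 155.1] tip [482.4 160.8] tip-open [483.1 156.9]
[ 1.42120567  0.39453771 -0.22157338  1.58818332  0.09190848  1.1691022
  2.75093912] [ 1.47847338  0.40174941 -0.29603974  1.58506699  0.12404103  1.17329585
  1.15657093]
pics/top0.png 461 284
pics/scene0.png 458 130
```

View pics/c6.png

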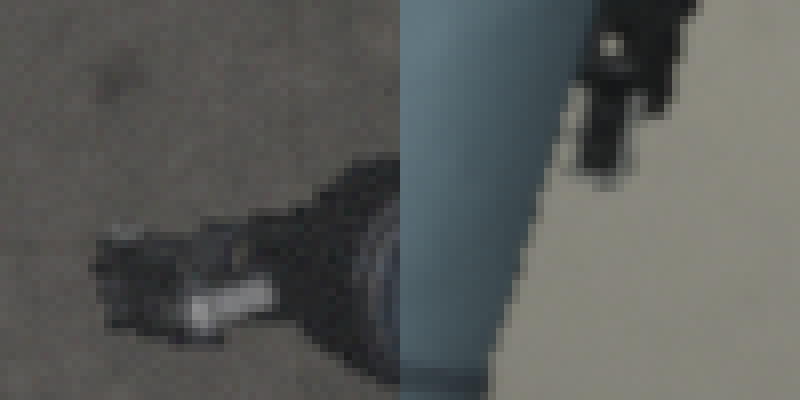

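Run:
```python
from h import *
for z in(0,.15,.3):print("base",z,proj("top",[0,0,z]).round(1),proj("scene",[0,0,z]).round(1))
print(np.array(camera_params("top")["K"]).round(1).tolist(),np.array(camera_params("top")["camera_from_world"]).round(3).tolist())
P=np.array([.166,-.628,.219]);u=np.array([np.cos(-1.2),np.sin(-1.2),0])
for dz in(-.006,-.019,.15,.2):
  for s in(-1,0,1):
    Q=P+s*.05*u+[0,0,dz];print(dz,s,proj("top",Q).round(1),proj("scene",Q).round(1))
print(read_eef_pos(),read_qpos().round(4),proj("top",[.537,.1645,.40]),proj("top",[.537,.1645,.45]))
```

```text
base 0 [274.5 349.2] [417.2 327.5]
base 0.15 [273.6 360.4] [425.1 274.3]
base 0.3 [272.4 374.3] [434.1 214.3]
[[452.4, 0.0, 280.8], [0.0, 452.4, 209.0], [0.0, 0.0, 1.0]] [[0.004, -1.0, -0.005, -0.021], [-0.997, -0.004, -0.079, 0.478], [0.079, 0.005, -0.997, 1.541], [0.0, 0.0, 0.0, 1.0]]
-0.006 -1 [470.2 315.8] [482.1 162.2]
-0.006 0 [485.8 309.6] [483.1 156.9]
-0.006 1 [501.4 303.5] [484.1 151.8]
-0.019 -1 [468.4 315.1] [481.4 166.2]
-0.019 0 [483.8 309. ] [482.4 160.8]
-0.019 1 [499.3 302.9] [483.3 155.6]
0.15 -1 [494.8 325.1] [491.4 112.5]
0.15 0 [512.4 318.1] [492.2 108.3]
0.15 1 [530.  311.2] [493.  104.3]
0.2 -1 [504.1 328.6] [494.6  95.6]
0.2 0 [522.5 321.4] [495.3  91.8]
0.2 1 [540.9 314.1] [496.   88.1]
[0.53697713 0.16454246 0.23992426] [ 0.4134  0.3311 -0.9313  1.7558  0.2838  1.1976 -0.6469] [209.95096953 174.60108426] [206.73721329 171.51234288]
```

The start pictures agree: the near tip appears at (474,319) in top and (483,152.5) in scene. Both match tips about 29 mm higher than reported, with no lateral error. I'll correct z by −29 mm and go down guarded by force.

```bash
cat >> h.py <<'E'
OFF=-.029
def cz(p): return [p[0],p[1],p[2]+OFF]   # real -> commanded
def fz0(n=3): return np.mean([read_ft_force() for _ in range(n)],0)
E
python3 - <<'E'
from h import *
k=np.array([.5397,.1640]);y0=-.05
f0=fz0();movel(cz([*k,.197]),down(y0))
for z in(.19,.184,.178,.174,.171):
    movel(cz([*k,z]),speed=.05);f=fz0()-f0;print(z,f.round(1))
    if f[2]>4: movel(cz([*k,z+.004]));break
move_gripper(.0,25);print(read_finger_gap(),read_grasp_force(),(fz0()-f0).round(1),read_ft_torque().round(2),read_time_s())
E
```

```text
0.19 [-1.7  0.  -0.5]
0.184 [-0.4  0.5 -1. ]
0.178 [-0.8  0.5 -0.2]
0.174 [-1.  -0.2 -0.7]
0.171 [-0.4 -0.3  0.4]
0.010655478329801262 29.534705579280853 [-6.3 -1.2  3.1] [-0.13  1.08 -0.08] 11.35
```

Wing gripped (10.7 mm gap). Now the turn.

Run:
```python
from h import *
k=np.array([.5388,.1640]);z=.171
a=-.2
for w in(.25,.5,.75,1.0,1.25,1.45,1.54):
    move_ptp(cz([*k,z]),down(a+w));f=read_ft_force();print(w,f.round(1),read_ft_torque().round(2),round(read_finger_gap(),4),round(read_time_s(),2))
    if np.linalg.norm(f)>40: break
    k=k+np.clip(f[:2]*1e-4,-.0008,.0008)
print(k)
```

```text
0.25 [-4.4  0.3  3. ] [-0.11  0.85  0.09] 0.0103 11.6
0.5 [-2.6 -0.3  1.4] [-0.06  0.62  0.05] 0.0102 11.93
0.75 [-0.4 -0.5  0.5] [0.12 0.26 0.03] 0.0102 12.25
1.0 [ 0.8  1.5 -0.1] [ 0.38 -0.06  0.01] 0.0105 12.57
1.25 [ 2.3  2.9 -2.3] [ 0.62 -0.38  0.01] 0.01 12.9
1.45 [ 4.1  3.1 -1.5] [ 0.86 -0.59  0.06] 0.0104 13.19
1.54 [ 2.6  4.2 -1.9] [ 0.88 -0.66  0.01] 0.0106 13.44
[0.53904505 0.16512028]
```

Smooth turn. Next I release, move straight up, then check the cover.

Run:
```python
from h import *
p=read_eef_pos()
move_gripper(.045,25);movel([p[0],p[1],.36],speed=.3)
move_ptp([.42,-.05,.36],down(-.2+np.pi/2))
pause(1.5)
snap("top","o1");
for n,z in(("cartridge_top",.122),("cartridge",.032),("coder_bay",.032)):
    for d in tip_of("top",n)[:2]:print(n,d,atz("top",d["at"],z))
snap("scene","o2")
for n,z in(("cartridge_top",.122),("cover_edge",.25)):
    for d in tip_of("scene",n)[:2]:print(n,d,atz("scene",d["at"],z))
a=cv2.imread("pics/o1.png")[145:215,190:270];b=cv2.imread("pics/o2.png")[160:260,160:274]
cv2.imwrite("pics/c7.png",np.hstack([cv2.resize(a,(400,350),interpolation=cv2.INTER_CUBIC),cv2.resize(b,(400,350),interpolation=cv2.INTER_CUBIC)]))
print(read_time_s())
```

```text
cartridge_top {'at': [224.6, 177.4], 'confidence': 0.58} [0.57135912 0.16247851 0.122     ]
cartridge_top {'at': [164.2, 239.5], 'confidence': 0.34} [0.36987575 0.35336754 0.122     ]
cartridge {'at': [226.8, 182.8], 'confidence': 0.74} [0.56614444 0.16646174 0.032     ]
cartridge {'at': [193.4, 239.0], 'confidence': 0.21} [0.37297846 0.2775473  0.032     ]
coder_bay {'at': [228.0, 185.0], 'confidence': 0.9} [0.55854486 0.16223268 0.032     ]
cartridge_top {'at': [209.1, 226.1], 'confidence': 0.59} [0.56804666 0.16109304 0.122     ]
cover_edge {'at': [194.8, 170.3], 'confidence': 0.94} [0.66524534 0.12382545 0.25      ]
17.6583
```

View pics/c7.png

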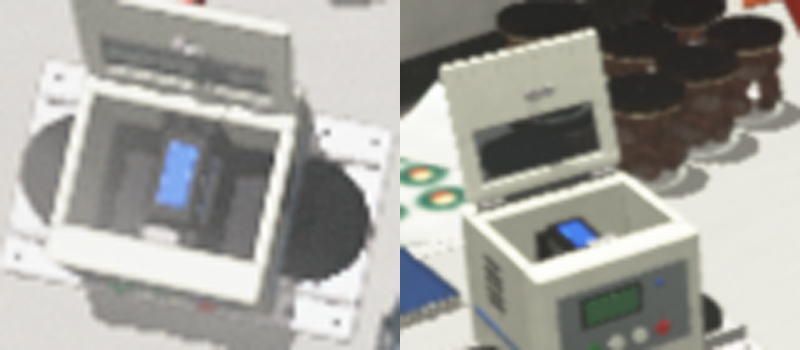

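The cover stands open (about (194,170) in scene) and the cartridge's blue mark is at about (225,179) in top. That puts the cartridge at (0.566, 0.161), consistent with the knob plus 26 mm. Next I pick it.

Run:
```python
from h import *
def blue(f,x0,x1,y0,y1):
    im=cv2.imread(f"pics/{f}.png").astype(int);s=im[y0:y1,x0:x1];m=(s[:,:,0]-s[:,:,2]>60)
    ys,xs=np.where(m);return np.array([xs.mean()+x0,ys.mean()+y0]),m.sum()
A,n=blue("o1",215,235,165,195);B,m=blue("o2",195,225,215,240);print(A,n,B,m)
c=(atz("top",A,.122)+atz("scene",B,.122))/2;print(atz("top",A,.122),atz("scene",B,.122))
c=c[:2] if np.linalg.norm(c[:2]-[.566,.161])<.007 else np.array([.566,.161])
q=down(-.2+np.pi/2);f0=fz0()
move_gripper(.056,50);move_ptp(cz([*c,.26]),q);
for z in(.17,.15,.135,.12,.11,.102):
    movel(cz([*c,z]),speed=.12);f=fz0(1)-f0
    if np.linalg.norm(f)>6: print("contact",z,f);break
print(z,f.round(1));move_gripper(0,50);print(read_finger_gap(),read_grasp_force(),(fz0()-f0).round(1),read_ft_torque().round(2),read_time_s())
```

```text
[225.        179.4084507] 71 [209.98113208 226.16981132] 53
[0.56480515 0.16108973 0.122     ] [0.56596192 0.15965497 0.122     ]
0.102 [ 0.8 -0.   0.5]
0.03161558409867916 49.65526521205902 [0.6 0.2 0.6] [-0.04  0.04  0.02] 21.6333
```

Run:
```python
from h import *
f0=fz0();p=read_eef_pos();movel([p[0],p[1],.235+OFF],speed=.15);f=fz0()-f0;print("lift",f.round(2),read_finger_gap())
s=np.array([.43,-.06]);q=down(.19+np.pi/2)
movel(cz([*s,.235]),q,speed=.25);print(read_time_s())
movel(cz([*s,.085]),speed=.15);f0=fz0()
for z in np.arange(.078,.055,-.002):
    movel(cz([*s,z]),speed=.04);f=fz0(1)-f0
    if f[2]>4: break
print("down",z,f.round(1),read_finger_gap())
move_gripper(.06);movel(cz([*s,.17]),speed=.25);print(read_time_s())
```

```text
lift [ 0.66 -0.23 -3.12] 0.03146831851661976
23.9667
down 0.06799999999999999 [-7.6  0.  22.3] 0.031018015589960445
27.6417
```

Run:
```python
from h import *
s=np.array([.43,-.06]);q=down(.19)
move_gripper(.085);move_ptp(cz([*s,.17]),q)
snap("scene","p1")
for d in tip_of("scene","cartridge_top")[:1]:print(d,atz("scene",d["at"],.09))
f0=fz0()
for z in(.12,.10,.085,.07,.058):
    movel(cz([*s,z]),speed=.12);f=fz0(1)-f0
    if np.linalg.norm(f)>6: print("contact",z,f);break
move_gripper(0,50);print(z,read_finger_gap(),read_grasp_force(),(fz0()-f0).round(1),read_time_s())
f0=fz0();movel(cz([*s,.19]),speed=.2);print((fz0()-f0).round(1),read_finger_gap())
d=np.array([.550,-.1738])
movel(cz([*d,.19]),speed=.25)
snap("scene","p2");snap("top","p3")
a=cv2.imread("pics/p2.png")[150:240,245:345]
b=cv2.imread("pics/p3.png")[160:225,290:362]
cv2.imwrite("pics/c8.png",np.hstack([cv2.resize(a,(400,360),interpolation=cv2.INTER_CUBIC),cv2.resize(b,(400,360),interpolation=cv2.INTER_CUBIC)]))
print(read_time_s())
```

```text
{'at': [302.6, 224.7], 'confidence': 0.88} [ 0.42639957 -0.06849026  0.09      ]
0.058 0.05920586539505053 54.65294301509857 [-1.1 -0.5  5.1] 31.475
[ 2.  -0.6 -7.3] 0.059345038944244
33.1917
```

View pics/c8.png

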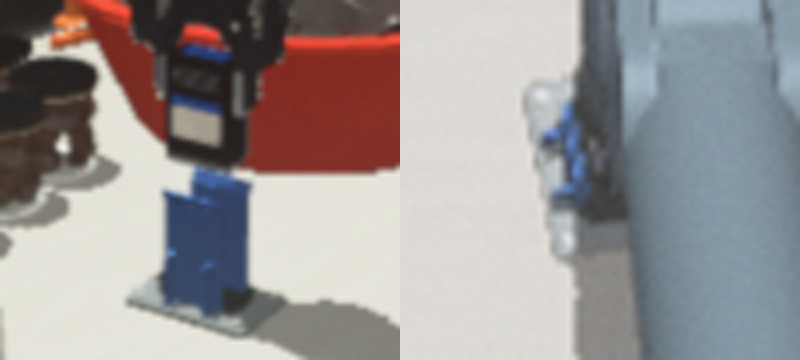

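The cartridge hangs upright over the dock. Its near bottom edge is at about (296.5,190), and the plate tops are centred at (296.1,196.9) in scene. The base corners are near (277,225) and (317,224). I'll turn these into a dock centre and lower with force guarding.

Run:
```python
from h import *
print(atz("scene",(296.1,196.9),.106),atz("scene",(296.9,223.9),.008))
for n,z in(("dock_pad",.01),("dock",0)):
    for d in tip_of("scene",n)[:1]+tip_of("top",n)[:1]: print(n,d)
# blue plates' outline in scene vs model: optimise dock x,y with silhouettes of the two plate boxes
im=cv2.imread("pics/scene0.png").astype(int);s=np.zeros(im.shape[:2],bool)
m=(im[:,:,0]-im[:,:,2]>30);s[180:232,265:325]=m[180:232,265:325]
it=cv2.imread("pics/top0.png").astype(int);mt=np.zeros(it.shape[:2],bool);mm=(it[:,:,0]-it[:,:,2]>30);mt[168:208,306:346]=mm[168:208,306:346]
def sil(cam,x,y,a):
    o=np.zeros((420*4,560*4),np.uint8);c,sn=np.cos(a),np.sin(a)
    for sg in(-1,1):
        P=[(u,sg*v,z) for u in(-.027,.027) for v,z in((.018,.025),(.018,.096),(.021,.025),(.022,.106),(.025,.106))]
        uv=np.array([proj(cam,[x+c*u-sn*v,y+sn*u+c*v,z]) for u,v,z in P])
        cv2.fillConvexPoly(o,cv2.convexHull(((uv+.5)*4).round().astype(np.int32)),1)
    return cv2.resize(o.astype(np.float32),(560,420),interpolation=cv2.INTER_AREA)
for name,obs,cam in(("scene",s,"scene"),):
  best=[]
  for a in(.15,.19,.23):
    for x in np.arange(.540,.562,.002):
      for y in np.arange(-.186,-.162,.002):
        r=sil(cam,x,y,a);best.append((np.abs(r-obs).sum(),x.round(3),y.round(3),a))
  best.sort();print(name,obs.sum(),[tuple(map(float,b)) for b in best[:6]])
```

```text
[ 0.54569375 -0.17015809  0.106     ] [ 0.54445552 -0.17408341  0.008     ]
dock_pad {'at': [297.2, 219.1], 'confidence': 0.8}
dock_pad {'at': [325.1, 193.0], 'confidence': 0.7}
dock {'at': [296.4, 224.7], 'confidence': 0.78}
dock {'at': [326.1, 188.6], 'confidence': 0.75}Traceback (most recent call last):
  File "<stdin>", line 21, in <module>
  File "<stdin>", line 13, in sil
  File "h.py", line 11, in proj
    p=camera_params(cam);T=np.array(p["camera_from_world"]);c=T[:3,:3]@np.array(P)+T[:3,3];u=np.array(p["K"])@c;return u[:2]/u[2]
ValueError: time passes only in moves, steps and waits
```

Run:
```python
from h import *
from scipy.optimize import minimize
CP={c:(np.array(camera_params(c)["K"]),np.array(camera_params(c)["camera_from_world"])) for c in("scene","top")}
def pj(cam,P):
    K,T=CP[cam];c=T[:3,:3]@P.T+T[:3,3:];u=K@c;return (u[:2]/u[2]).T
im=cv2.imread("pics/scene0.png").astype(int);ob=np.zeros(im.shape[:2],bool);ob[180:232,265:325]=(im[:,:,0]-im[:,:,2]>30)[180:232,265:325]
def cost(v):
    x,y,a=v;o=np.zeros((1680,2240),np.uint8);c,sn=np.cos(a),np.sin(a)
    for sg in(-1,1):
        P=np.array([(x+c*u-sn*sg*w,y+sn*u+c*sg*w,z) for u in(-.027,.027) for w,z in((.018,.025),(.018,.096),(.021,.025),(.022,.106),(.025,.106))])
        cv2.fillConvexPoly(o,cv2.convexHull(((pj("scene",P)+.5)*4).round().astype(np.int32)),1)
    r=cv2.resize(o.astype(np.float32),(560,420),interpolation=cv2.INTER_AREA);return np.abs(r-ob)[180:222].sum()
for a in(.14,.19,.24):
    b=sorted((cost((x,y,a)),round(x,4),round(y,4)) for x in np.arange(.54,.56,.002) for y in np.arange(-.184,-.162,.002));print(a,[tuple(map(float,t)) for t in b[:4]],ob.sum())
```

```text
0.14 [(83.0, 0.55, -0.174), (84.9375, 0.548, -0.172), (85.3125, 0.55, -0.176), (86.625, 0.548, -0.174)] 603
0.19 [(75.8125, 0.548, -0.174), (77.5, 0.546, -0.174), (78.5, 0.546, -0.172), (78.625, 0.548, -0.176)] 603
0.24 [(71.375, 0.546, -0.174), (71.8125, 0.548, -0.174), (73.3125, 0.548, -0.176), (74.125, 0.544, -0.174)] 603
```

Silhouette fit: dock at (0.548, −0.174), yaw about 0.2. Lowering now with force feedback.

Run:
```python
from h import *
d=np.array([.548,-.174]);q=down(.2)
movel(cz([*d,.19]),q);f0=fz0();T0=read_ft_torque()
for z in[.172,.160,.152,.144,.136,.128,.12,.112,.104,.098,.093,.089,.086,.083,.08,.078,.076,.074,.072,.070,.068,.066]:
    movel(cz([*d,z]),speed=.08);f=fz0(1)-f0
    print(z,f.round(1),(read_ft_torque()-T0).round(2))
    d=d+np.clip(f[:2]*1.5e-4,-.0012,.0012)
    if f[2]>12: break
print(d,read_finger_gap(),read_time_s())
```

```text
0.172 [-0.4  0.6 -0.2] [ 0.03 -0.02 -0.  ]
0.16 [ 0.6 -0.4  0.7] [ 0.03 -0.03  0.03]
0.152 [-0.1 -0.2  0.3] [0.01 0.   0.  ]
0.144 [ 0.4 -0.1  0.6] [-0.   -0.04 -0.01]
0.136 [-0.3  0.2  0.4] [-0.04  0.04 -0.  ]
0.128 [-0.5 -0.2 -0.3] [ 0.04 -0.   -0.02]
0.12 [ 0.1 -0.2  0.8] [ 0.02  0.01 -0.01]
0.112 [-0.4  0.6  0.3] [-0.08 -0.02  0.01]
0.104 [-0.4  0.4  0.1] [-0.01  0.01 -0.04]
0.098 [-0.4 -0.   0.4] [-0.02 -0.06 -0.06]
0.093 [-0.2  0.   0.2] [-0.02 -0.03  0.02]
0.089 [-0.1  0.6 -0.8] [ 0.03 -0.04 -0.05]
0.086 [ 0.  -1.   0.3] [-0.   -0.02  0.01]
0.083 [ 0.4 -0.3  0.1] [ 0.   -0.06 -0.04]
0.08 [-0.6 -0.2  0.3] [ 0.01 -0.03 -0.05]
0.078 [-0.7  0.5  0.2] [ 0.02 -0.01 -0.01]
0.076 [-0.9  0.   0.6] [ 0.   -0.05 -0.03]
0.074 [-0.1 -0.8 -0.2] [-0.04 -0.08  0.  ]
0.072 [-0.3  0.1  0.6] [-0.02 -0.02  0.  ]
0.07 [ 0.  -0.1 -0.1] [-0.03 -0.   -0.04]
0.068 [-1.2  0.8  4.8] [-0.02  0.17 -0.02]
0.066 [-5.3  1.2 16.7] [0.25 1.07 0.01]
[ 0.54648139 -0.17378041] 0.059521373086476086 39.3167
```

It touched down exactly at pad height (0.068). Release, retreat and check.

Run:
```python
from h import *
p=read_eef_pos();movel([p[0],p[1],.0685+OFF],speed=.05)
move_gripper(.085);print(read_finger_gap(),read_ft_force().round(1));movel([p[0],p[1],.26],speed=.15)
move_ptp([.42,-.33,.33],down(0));pause(.3)
snap("scene","z1");snap("top","z2")
for c in("scene","top"):
    for n,z in(("cartridge_top",.1),("cartridge",.01),("dock_pad",.01),("cover_edge",.25),("sample_jar_1",0),("date_stamp",0),("lid_3",0)):
        for d in tip_of(c,n)[:2]:
            if d["confidence"]>.4: print(c,n,np.round(d["at"],1),round(d["confidence"],2),atz(c,d["at"],z).round(3))
    a=cv2.imread("pics/scene0.png" if c=="scene" else "pics/top0.png");b=cv2.imread("pics/z1.png" if c=="scene" else "pics/z2.png")
    for nm,w in(("top blue mark",(280,325,180,230) if c=="scene" else (312,345,170,205)),):
        s=b[w[2]:w[3],w[0]:w[1]].astype(int);m=(s[:,:,0]>200)&(s[:,:,0]-s[:,:,2]>90);ys,xs=np.where(m)
        if len(xs):print(nm,len(xs),xs.mean()+w[0],ys.mean()+w[2],atz(c,(xs.mean()+w[0],ys.mean()+w[2]),.1).round(4), "expect",proj(c,[.548,-.174,.1]))
print(read_time_s())
```

```text
0.08462455563485771 [ 0. -0.  0.]
scene cartridge_top [295.8 198.8] 0.77 [ 0.545 -0.169  0.1  ]
scene cartridge_top [194.9 170.6] 0.41 [ 0.97  -0.092  0.1  ]
scene cartridge [298.8 226. ] 0.51 [ 0.528 -0.165  0.01 ]
scene dock_pad [294.2 218.4] 0.82 [ 0.575 -0.194  0.01 ]
scene cover_edge [195.1 171.3] 0.79 [0.659 0.128 0.25 ]
scene sample_jar_1 [186.9 330. ] 0.95 [0.383 0.386 0.   ]
scene sample_jar_1 [225.4 309.7] 0.71 [0.377 0.272 0.   ]
scene date_stamp [165.7 312.9] 0.56 [0.473 0.384 0.   ]
scene lid_3 [382.2 213.6] 0.75 [ 0.395 -0.441  0.   ]
top blue mark 21 296.2857142857143 198.0 [ 0.5483 -0.174   0.1   ] expect [296.36563508 198.02555914]
top cartridge_top [330.  184.8] 0.77 [ 0.551 -0.181  0.1  ]
top cartridge [325.9 186.5] 0.74 [ 0.557 -0.176  0.01 ]
top dock_pad [325.9 189.6] 0.76 [ 0.547 -0.176  0.01 ]
top cover_edge [224.6 145.7] 0.76 [0.647 0.147 0.25 ]
top sample_jar_1 [194.1 242.5] 0.83 [0.361 0.281 0.   ]
top sample_jar_1 [165.6 238. ] 0.58 [0.376 0.381 0.   ]
top date_stamp [161.7 210.5] 0.65 [0.472 0.397 0.   ]
top blue mark 62 327.83870967741933 185.61290322580646 [ 0.5487 -0.1738  0.1   ] expect [327.91581519 185.8231804 ]
43.525
```

Both cameras put the blue mark at (0.5485, −0.174) at z = 0.100, so the cartridge is seated and upright. The cover is open and the bystanders have not moved.

```bash
python3 -c "
from h import *
print(sign_off(),read_time_s())"
```

```text
the job is handed in; nothing more can be done
the job is handed in; nothing more can be done
```

The job is handed in after about 44 s: the latch knob is turned and the cover stands open, the cartridge is parked upright and fully down on the dock's pad, and the jars, stamp and jar lid show no movement in the final pictures beyond the networks' scatter.

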